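# Rock the tube block out of the dry block heater

## Robot

A 6-joint arm with a two-finger parallel gripper is mounted at the origin on a cart in front of the work surface, level with it; the furniture and walls round the work are solid. World frame = base frame: x ahead of the robot, y to its left, z up, the work surface at z = 0. Lengths are in m, angles in rad, forces in N, time in s.
With the tool pointing down it reaches from about 0.35 to 0.775 m from the base axis. Payload 7.3 kg.
Tool frame: the origin (TCP) lies at the very end of the fingers, on their centre line; the grasp point (between the pads) lies 19 mm behind it; z points along the fingers, y is the line along which they close (so a half turn about z gives the same grasp; the last joint's range is limited). The gripper opens to 92 mm and grips with 3 to 60 N. Pads are 19 mm wide; open, the fingers measure 130 mm over their backs; the gripper's body (75 mm by 190 mm) begins 47 mm behind the grasp point.
Start: joints at [-1.316, 0.342, 1.524, -0, 1.275, -0.146], TCP at [0.205, -0.483, 0.227] pointing down, gripper open.
Joint ranges: [-2.53, 2.53], [-0.77, 2.02], [0.04, 2.7], [-1, 4.14], [0.28, 2.66], [-3.11, 3.11]. Speed limits (rad/s): [2.57, 2.57, 3.14, 3.14, 3.14, 3.14].

## Interface

Orientations are given as [roll, pitch, yaw] about the fixed x, y, z axes, in that order (R = Rz(yaw) Ry(pitch) Rx(roll)).
In Python, from cell import robot gives the robot as it stands.
- The arm moves only by the tool apply_moves, never from a script. Its argument "motion" is text: rows parted by semicolons, each of 7 numbers parted by spaces: the opening in per cent of the stroke, from 0 (shut) to 100 (fully open), then the shift along the tool's x, y, z in cm, then the turn, a rotation vector about the tool's x, y, z in rad. A call has 1 to 20 rows; each row shifts and turns the commanded pose from where the row before left it, along the tool's axes as they then stand; what a row does not reach is not made up. A row lasts 1/8 s, in which the tool goes at most 62.5 mm and 10.7 degrees, less where a joint would pass 70% of its speed; a pose out of reach is approached as far as the arm can. A call with a gripper value outside its range is refused whole. The fingers move at their own pace and stop on an object; "force" is the grip in N (left out, the last holds). Time passes only in rows, so rows that do not move let the fingers close. It gives the time, the measured TCP pose, the force, the opening and the grip force at its end, in the units of the state.
- robot.observe(): the state, without advancing time (a new reading comes with each control period).
- robot.read_camera(name): name is "scene" or "top"; returns a dict with "img" (400x640x3 uint8, red, green, blue), "fovy" (degrees; the focal length in pixels is half the picture's height over the tangent of half this angle, whatever the lens; pixels are square), "cx", "cy" (the principal point, pixels), "R" (3x3) and "t" (3): a world point X has camera coordinates R X + t. Camera axes: x right, y down, z forward; pixel columns grow to the right and rows downward; lengths in m; the calibration is good to about 2 mm. A picture is of the moment at which its call begins. There is no depth.
- robot.hand_in(): hands the job in; it is judged then, once.
Trained networks look in a picture, given as the dict that the camera call returned (one of the last four; its "shot" number tells which), for a name from the list of things; names that differ only in an ending like _2 or _b are one class to them, and where a whole thing is asked for, a point or a joint stands for the part that bears it (a point fixed in the world has none). Each returns a list of dicts, best first, with "score" (0 to 1); they miss things now and then, are a little off and sometimes report something else, mostly with a low value. They report only what shows in the picture. A call takes as long as a camera call.
- robot.search_frame(target, picture): "centre" ([x, y, z] in m, in world coordinates, good to about 4 mm: the middle of the surface that is visible of it).
- robot.trace(target, picture): "pixels" (400x640 bool, what is visible of it).
The state is a dict: "time": time; "qpos": joint angles; "qvel": joint speeds; "joint_efforts": joint torques, N m; "tool_pos": TCP position; "tool_rot": TCP orientation; "contact_force": force on the tool from outside, world axes, zero at the start; "torque": the same for the moment, N m; "opening": finger opening in m; "grip_force": force on a finger pad.
Only numpy, scipy, OpenCV 4.12 (cv2) and the standard library are available. Lean on these libraries where they do the work, as an engineer would, in place of code of your own. Each camera call takes 0.05 s, during which the arm holds its last target. There are 200 camera calls.

## Task

The tube block is being changed in the dry block heater. First take the last capped tube out of the block and put it back in the white one-row tube rack, standing fully down in the one empty slot of the row. Then take the aluminium block by its upright black tab and rock it side to side until it works loose from the two spring strips that pinch it: the heater is light, so a straight pull would lift the whole heater, and it must stay standing on its feet, about where it is. Finish still holding the block by its tab, level and just clear above its recess, with nothing else touching the block; leave the two small vials where they are.

Things in the scene. Friction and masses are not known exactly. Their poses are not given: they have to be found in the camera images.
- heater: Loose mini dry block heater: white housing 210 x 204 x 84 mm, about 1.3 kg, on four rubber feet, sloping control panel at its front (own -x side). Origin at table height under the centre of the recess in its top; x to its back, y to its left, z up. Its outer sides are at y = +-102 mm, back at x = 82 mm, front at x = -126 mm.
- recess (a point): Centre of the mouth of the heater's recess, at rim height, 84 mm above the table. The recess is 103 mm long (x), 79 mm wide (y), its floor 60 mm above the table. A sprung steel strip on its left (+y) and one on its right wall, 2 to 22 mm above its floor, press on the block; each can give way 1.8 mm outwards. Same axes as the heater.
- block: Loose aluminium tube block, 100 (x) x 70 (y) x 46 mm, about 0.6 kg, seated 24 mm deep on the recess floor, its axes those of the heater, 1.5 mm free at each end in x, pinched in y by the strips. Origin at the centre of its underside. Two tube holes, 31.5 mm wide, 36 mm deep, at x = -31 and +31 mm; between them, upright, the black tab.
- edge_left (a point): Middle of the block's lower left edge (y = +35 mm at its underside). Each strip presses with about 17 N and resists sliding with about 10 N: both together hold more than the heater weighs, one alone less. Tip the block about one lower edge: that edge stays where its strip holds it, the other climbs; then tip it about the other edge, 0.1 to 0.15 rad at a time.
- edge_right (a point): Middle of the block's lower right edge (y = -35 mm at its underside). A side is free of its strip once its lower edge is more than 22 mm above the recess floor (82 mm above the table).
- tab (a point): Middle of the block's upright black lifting tab, 72 mm above the block's underside (132 mm above the table when seated). The tab is 12 mm thick (block's y), 26 mm wide (block's x), from the block's top (46 mm; with a foot plate 2 mm high, 34 mm long in y) up to 92 mm. Pinch it from above across its 12 mm. Same axes as the block.
- tube: Loose capped 50 ml conical tube, 102 mm tall, body 28 mm across, cone at the bottom, cap 34 mm across from 86 to 102 mm above its origin; about 0.03 kg. Origin at its lower tip, z towards the cap. It starts upright in the block's +x hole, tip 70 mm above the table, 66 mm of it above the block's top.
- rack: Fixed white one-row tube rack, 188 (x) x 58 (y) x 62 mm. Origin under its middle, z up. Four round slots in a row along its x, 44 mm apart, 30.5 mm wide through plates at 28-32 and 58-62 mm height; its floor is at 4 mm. A strip with a blank label before each slot runs along its -y side. Three slots hold tubes at the start; one is empty.
- slot_0 (a point): Centre of rack slot 0, at x = -66 mm of the rack, on the rack's floor (4 mm above the table), where a seated tube's tip stands.
- slot_1 (a point): Centre of rack slot 1, at x = -22 mm of the rack, on the rack's floor (4 mm above the table), where a seated tube's tip stands.
- slot_2 (a point): Centre of rack slot 2, at x = 22 mm of the rack, on the rack's floor (4 mm above the table), where a seated tube's tip stands.
- slot_3 (a point): Centre of rack slot 3, at x = 66 mm of the rack, on the rack's floor (4 mm above the table), where a seated tube's tip stands.
- tube_a: Another capped 50 ml tube of the same shape and size, fixed in one of the rack's slots; origin at its lower tip. It shows that this slot is taken.
- tube_b: Another capped 50 ml tube of the same shape and size, fixed in one of the rack's slots; origin at its lower tip. It shows that this slot is taken.
- tube_c: Another capped 50 ml tube of the same shape and size, fixed in one of the rack's slots; origin at its lower tip. It shows that this slot is taken.
- vial_w: Bystander: small white capped vial, 30 mm across, 68 mm tall; origin under its middle.
- vial_b: Bystander: small capped vial, 24 mm across, 52 mm tall; origin under its middle.

How it is judged:
On the way, in this order (a step that is already met when the one before it is completed fails the run):
1. the tube stands fully down in a slot of the rack, let go ((horizontal distance between tube and slot_0 below 0.006 m or horizontal distance between tube and slot_1 below 0.006 m or horizontal distance between tube and slot_2 below 0.006 m or horizontal distance between tube and slot_3 below 0.006 m) and height (world z) of tube below 0.01 m and angle between tube's own z axis and vertical below 0.12 rad and contact force between the fingers and tube below 0.05 N), for 0.3 s.
2. the block, held by its tab, is rocked: tipped by more than 0.07 rad while still in the recess (contact force between the fingers and block above 1 N and angle between block's own z axis and vertical above 0.07 rad and z of block in the frame of heater below 0.082 m), for 0.05 s.
3. the block is out of the recess, held, and touches the heater no more (contact force between the fingers and block above 1 N and z of block in the frame of heater above 0.087 m and contact force between block and heater below 0.05 N), for 0.2 s.
At the end, for the whole second after the job is handed in: tube released in the rack's empty slot (6 mm of its centre, tip below 10 mm, 0.12 rad of upright); block held still, underside 3-50 mm above the recess rim, within 30 mm of its centre, 0.15 rad of level, nothing but the fingers touching it; heater flat on its feet (all of step 1 and all of step 3 and z of block in the frame of heater below 0.134 m and horizontal distance between block and recess below 0.03 m and angle between block's own z axis and vertical below 0.15 rad and linear speed of block below 0.03 m/s and height (world z) of heater below 0.004 m and angle between heater's own z axis and vertical below 0.03 rad and linear speed of heater below 0.02 m/s); the arm keeps its last pose, push and grip.
It fails at once if the heater is lifted or tipped off its feet (height (world z) of heater above 0.008 m or angle between heater's own z axis and vertical above 0.07 rad).
It fails at once if the heater is shoved more than 60 mm (distance of heater from where it was at the start of the episode above 0.06 m).
It fails at once if a vial is moved more than 30 mm (distance of any of vial_w, vial_b from where it was at the start of the episode above 0.03 m).
It also fails if it takes over 59 s, if anything falls off the work surface, if the arm or the gripper's body presses on something with over 40 N, if the wrist force passes 120 N, or if a joint passes its speed limit or range.

## Working session

There is one attempt and no reset: what is moved stays moved. The work goes in short steps, Python scripts to look and compute and a tool call to move; the robot and the scene stay as the last step left them, time stands still between calls to the robot, and variables do not carry over. Pictures are saved under pics/ and viewed, at most 10 in all, crops included, and the job is handed in when it is done.

Besides the shell and the picture viewer there is one more tool, called after "Emit:" as name(argument=value, ...), one argument or row to a line, values as JSON. apply_moves: Moves the arm, as the interface text tells. Its arguments: {"type":"object","properties":{"motion":{"type":"string"},"force":{"type":"number"}},"required":["motion"]}

```bash
mkdir -p pics; cat > h.py <<'E'
import numpy as np, cv2
from cell import robot
def shot(n,save=None):
    p=robot.read_camera(n)
    if save: cv2.imwrite('pics/'+save,cv2.cvtColor(p['img'],cv2.COLOR_RGB2BGR))
    return p
def K(p):
    f=200/np.tan(np.radians(p['fovy'])/2); return f,p['cx'],p['cy']
def proj(p,X):
    c=np.asarray(p['R'])@np.asarray(X,float)+np.asarray(p['t']); f,cx,cy=K(p)
    return np.array([cx+f*c[0]/c[2],cy+f*c[1]/c[2]])
def onz(p,uv,z):
    f,cx,cy=K(p); R=np.asarray(p['R']);t=np.asarray(p['t'])
    d=R.T@np.array([(uv[0]-cx)/f,(uv[1]-cy)/f,1]); o=-R.T@t
    return o+d*(z-o[2])/d[2]
E
python3 - <<'E'
from h import *
np.set_printoptions(precision=4,suppress=True)
for n in ['top','scene']:
    p=shot(n,n+'0.png')
    print(n,p['fovy'],'cam',-np.asarray(p['R']).T@np.asarray(p['t']))
    for k in ['heater','block','tab','tube','rack','vial_w','vial_b']:
        print(k,[(np.round(d['centre'],4).tolist(),round(d['score'],2)) for d in robot.search_frame(k,p)][:5])
print(robot.observe())
E
```

```text
top 57.854409795735044 cam [0.369  0.0701 0.953 ]
heater [([0.4814, 0.1286, 0.0835], 0.76), ([0.4775, -0.1533, 0.0649], 0.47)]
block [([0.5119, 0.1336, 0.1118], 0.83)]
tab [([0.518, 0.1316, 0.107], 0.94)]
tube [([0.5484, -0.1601, 0.1017], 0.66), ([0.5068, -0.161, 0.1045], 0.53), ([0.4153, -0.1657, 0.107], 0.51), ([0.5521, 0.1406, 0.1729], 0.47)]
rack [([0.4794, -0.149, 0.0597], 0.8)]
vial_w [([0.5126, 0.1337, 0.1064], 0.68), ([0.4765, 0.3499, 0.0658], 0.66)]
vial_b [([0.5126, 0.1337, 0.1064], 0.68), ([0.4765, 0.3499, 0.0658], 0.66)]
scene 54.4892789011218 cam [-0.0885  0.6403  0.4724]
heater [([0.4374, 0.1873, 0.0636], 0.81)]
block [([0.5085, 0.1471, 0.1042], 0.78), ([0.416, -0.1571, 0.0787], 0.2)]
tab [([0.5103, 0.1451, 0.1052], 0.62)]
tube [([0.5494, -0.1556, 0.0773], 0.69), ([0.5026, -0.1527, 0.0817], 0.63), ([0.4188, -0.1593, 0.076], 0.56)]
rack [([0.477, -0.1516, 0.0306], 0.78)]
vial_w [([0.469, 0.3593, 0.0429], 0.69), ([0.4769, -0.1535, 0.0323], 0.48)]
vial_b [([0.469, 0.3593, 0.0429], 0.69), ([0.4769, -0.1535, 0.0323], 0.48)]
{'time': 0.8, 'qpos': array([-1.316 ,  0.342 ,  1.5241, -0.    ,  1.2754, -0.146 ]), 'qvel': array([-0.0013,  0.0009,  0.0005, -0.0001, -0.0021,  0.0001]), 'joint_efforts': array([ -0.0018, -43.1093, -24.4472,   0.0717,   0.0483,   0.    ]), 'tool_pos': array([ 0.2049, -0.4834,  0.2268]), 'tool_rot': array([3.1414, 0.    , 0.4008]), 'contact_force': array([-0.288 ,  0.354 , -0.5489]), 'torque': array([-0.0153, -0.0597,  0.0778]), 'grip_force': 0.0, 'opening': 0.09188049603100368}
```

View pics/top0.png

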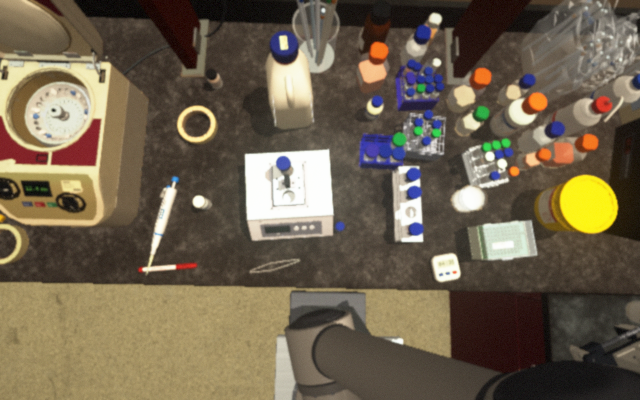

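View pics/scene0.png

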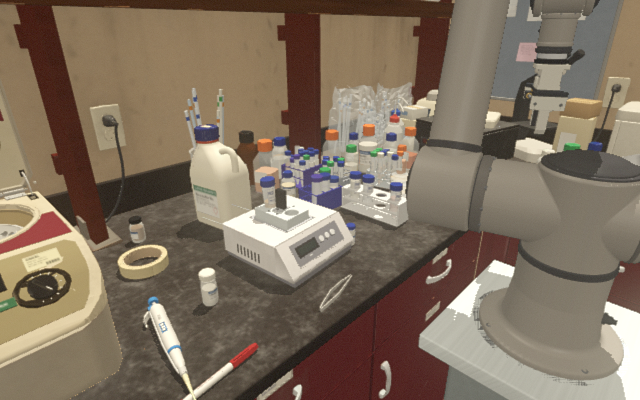

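The top view shows the heater (px 245–333, 150–240) with the tube cap at (284,163). The rack caps are at (413,174), (413,190) and (416,229), so the empty slot is near (411,212). The vials are at (201,202) and (340,227).

```bash
python3 - <<'E'
from h import *
np.set_printoptions(precision=4,suppress=True)
p=shot('top')
im=p['img']
c=cv2.resize(im[135:250,235:435],None,fx=4,fy=4,interpolation=cv2.INTER_CUBIC)
cv2.imwrite('pics/crop1.png',cv2.cvtColor(c,cv2.COLOR_RGB2BGR))
# blue caps
hsv=cv2.cvtColor(im,cv2.COLOR_RGB2HSV); m=((hsv[...,0]>105)&(hsv[...,0]<130)&(hsv[...,1]>130)&(hsv[...,2]>50)).astype(np.uint8)
n,l,s,ce=cv2.connectedComponentsWithStats(m)
for i in range(1,n):
    if s[i,4]>25 and 240<ce[i,0]<440 and 140<ce[i,1]<245: print(s[i],ce[i],'z.17',onz(p,ce[i],.168)[:2],'z.1',onz(p,ce[i],.10)[:2])
for k in ['heater','rack','block','tab','tube']:
    for d in robot.trace(k,p)[:4]:
        mm=d['pixels'].astype(np.uint8); cs,_=cv2.findContours(mm,0,2); cc=max(cs,key=cv2.contourArea)
        r=cv2.minAreaRect(cc); ctr=cc[:,0].mean(0)
        print(k,round(d['score'],2),mm.sum(),r,onz(p,r[0],.106 if k=='block' else .084 if k=='heater' else .062)[:2])
E
```

```text
[360 134  45  32 819] [379.3919 147.906 ] z.17 [ 0.5973 -0.0713] z.1 [ 0.6171 -0.0836]
[422 137   9   8  51] [426.0784 140.4706] z.17 [ 0.6178 -0.1773] z.1 [ 0.6394 -0.1987]
[277 157  12  12 119] [282.7059 162.7059] z.17 [0.5571 0.1438] z.1 [0.5734 0.1502]
[407 169  14  11 123] [413.252  173.9593] z.17 [ 0.5398 -0.1471] z.1 [ 0.5546 -0.1659]
[408 187  14  11 122] [414.0164 191.9344] z.17 [ 0.4992 -0.1482] z.1 [ 0.5105 -0.1671]
[336 222   8   8  52] [339.5192 225.75  ] z.17 [0.4206 0.0155] z.1 [0.4251 0.0108]
[409 223  14  12 129] [415.6899 228.6047] z.17 [ 0.4184 -0.1508] z.1 [ 0.4227 -0.1699]
heater 0.4 1364 ((407.1466979980469, 203.25357055664062), (74.95545959472656, 27.431974411010742), 88.02507019042969) [ 0.4848 -0.1544]
rack 0.91 1486 ((406.7449951171875, 203.25579833984375), (75.36164093017578, 28.222652435302734), 86.26860046386719) [ 0.4877 -0.159 ]
block 0.61 1087 ((287.5, 183.5), (43.0, 29.0), 90.0) [0.5218 0.1363]
tab 0.58 1175 ((288.5904846191406, 183.9004669189453), (43.42698287963867, 31.06004524230957), 87.27368927001953) [0.5288 0.137 ]
tube 0.59 194 ((411.50006103515625, 174.50001525878906), (12.727920532226562, 16.970561981201172), 45.0) [ 0.5613 -0.1719]
tube 0.58 236 ((414.0, 229.0), (14.0, 18.0), 90.0) [ 0.424  -0.1764]
tube 0.53 223 ((283.5, 164.0), (18.0, 15.0), 90.0) [0.5792 0.1516]
tube 0.44 195 ((412.5000305175781, 192.00001525878906), (12.969193458557129, 16.994115829467773), 63.43495178222656) [ 0.5166 -0.1739]
```

View pics/crop1.png

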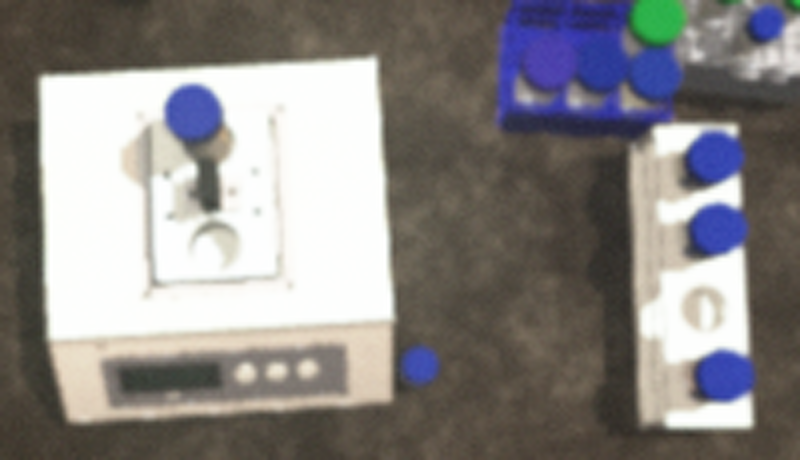

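The crop shows the heater turned slightly clockwise, with its top-face corners near crop (40,75), (377,58), (392,322) and (48,340). The rack's empty hole is at crop (704,308), third from the back. Next I'll fit the poses.

```bash
python3 - <<'E'
from h import *
np.set_printoptions(precision=4,suppress=True)
p=shot('top'); q=shot('scene')
g=lambda a:(a[0]/4+235-.375,a[1]/4+135-.375)
P=[onz(p,g(a),.084)[:2] for a in [(40,75),(377,58),(392,322),(48,340)]]
print('heater top corners',P)
B=[onz(p,g(a),.106)[:2] for a in [(152,123),(272,112),(278,274),(157,284)]]
print('block top',np.array(B),np.mean(B,0))
for a,b in ((0,1),(3,2)): d=P[a]-P[b]; print('yaw',np.arctan2(-d[0],d[1]), np.linalg.norm(d))
for a,b in ((0,3),(1,2)): d=P[a]-P[b]; print('yaw',np.arctan2(d[1],d[0]))
print('slot hole @.062',onz(p,g((704,308)),.062),'tube',onz(p,g((193,112)),.170),'tab top',onz(p,g((208,172)),.152))
hsv=cv2.cvtColor(q['img'],cv2.COLOR_RGB2HSV); m=((hsv[...,0]>105)&(hsv[...,0]<130)&(hsv[...,1]>90)&(hsv[...,2]>40)).astype(np.uint8)
n,l,s,ce=cv2.connectedComponentsWithStats(m)
for i in range(1,n):
    if s[i,4]>15 and 240<ce[i,0]<420 and 160<ce[i,1]<250: print(s[i],ce[i])
for X in [(.557,.144,.164),(.4666,-.1685,.098),(.5546,-.166,.098),(.5105,-.167,.098),(.4227,-.17,.098),(.5105,-.167,.09),(.557,.144,.172)]: print(X,proj(q,X),proj(p,X))
c=cv2.resize(q['img'][160:290,220:420],None,fx=4,fy=4,interpolation=cv2.INTER_CUBIC)
cv2.imwrite('pics/crop2.png',cv2.cvtColor(c,cv2.COLOR_RGB2BGR))
E
```

```text
heater top corners [array([0.598 , 0.2458]), array([0.6149, 0.0391]), array([0.4513, 0.0267]), array([0.4354, 0.2324])]
block top [[0.5647 0.1734]
 [0.5735 0.1021]
 [0.4759 0.0956]
 [0.4682 0.1663]] [0.5206 0.1343]
yaw 0.0816223931154899 0.20742302223155099
yaw 0.07722632481213335 0.20625577732251943
yaw 0.08250410792842484
yaw 0.0753728480524753
slot hole @.062 [ 0.4669 -0.1685  0.062 ] tube [0.5568 0.1432 0.17  ] tab top [0.5268 0.1352 0.152 ]
[337 161   7   3  17] [340.2941 161.8235]
[284 170   8   4  20] [287.1  171.75]
[350 171  11   5  39] [355.2051 172.6923]
[311 172  27   8 107] [323.4393 175.5981]
[363 174  11   5  43] [367.7907 176.3256]
[261 176  13   6  54] [266.7222 178.8889]
[296 182  16  18  66] [302.803  190.1061]
[391 183  11   7  53] [396.1509 185.3019]
[347 223   8   5  33] [350.6061 224.9697]
(0.557, 0.144, 0.164) [266.1719 181.0023] [282.7668 163.1652]
(0.4666, -0.1685, 0.098) [380.9677 181.5075] [414.5998 210.2211]
(0.5546, -0.166, 0.098) [354.6887 174.0809] [413.0732 174.1112]
(0.5105, -0.167, 0.098) [367.4624 177.7306] [413.7284 192.074 ]
(0.4227, -0.17, 0.098) [395.2018 185.4882] [415.4839 228.6332]
(0.5105, -0.167, 0.09) [367.3438 180.4618] [412.8284 192.5881]
(0.557, 0.144, 0.172) [265.9504 177.6246] [282.4598 162.312 ]
```

View pics/crop2.png

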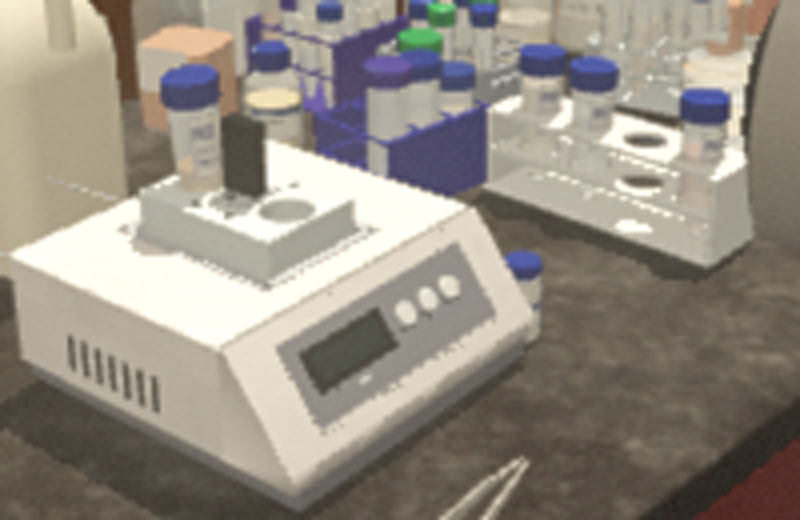

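Emit:
apply_moves(
  motion="100 4.06 -3.14 -0.18 0 0 0;100 4.06 -3.14 -0.18 0 0 0;100 4.06 -3.14 -0.18 0 0 0;100 4.06 -3.14 -0.18 0 0 0;100 4.06 -3.14 -0.18 0 0 0;100 4.06 -3.14 -0.18 0 0 0;100 4.06 -3.14 -0.18 0 0 0;100 4.06 -3.14 -0.18 0 0 0;100 4.06 -3.14 -0.18 0 0 0;100 4.06 -3.14 -0.18 0 0 0;100 4.06 -3.14 -0.18 0 0 0;100 4.06 -3.14 -0.18 0 0 0;100 4.06 -3.14 -0.18 0 0 0;100 4.06 -3.14 -0.18 0 0 0;100 0 0 0 0 0 0.161;100 0 0 0 0 0 0.161;100 0 0 0 0 0 0",
)

```text
time: 3.32
tool_pos: [0.5567, 0.1433, 0.2517]
tool_rot: [3.141, 0.0, 0.08]
contact_force: [-1.0, -0.3, -0.2]
opening: 0.0918
grip_force: 0.0
```

Emit:
apply_moves(
  motion="100 0 0 3.5 0 0 0;100 0 0 3.5 0 0 0;100 0 0 3.5 0 0 0;100 0 0 0 0 0 0;30 0 0 0 0 0 0;30 0 0 0 0 0 0;30 0 0 0 0 0 0;30 0 0 0 0 0 0;30 0 0 0 0 0 0",
  force=12,
)

```text
time: 4.45
tool_pos: [0.5567, 0.1431, 0.1471]
tool_rot: [3.142, -0.0, 0.079]
contact_force: [0.5, -0.1, 0.4]
opening: 0.0461
grip_force: 0.0
```

```bash
python3 - <<'E'
from h import *
q=shot('scene'); p=shot('top')
c=np.hstack([cv2.resize(q['img'][60:260,200:400],(400,400),interpolation=cv2.INTER_CUBIC),cv2.resize(p['img'][110:240,225:355],(400,400),interpolation=cv2.INTER_CUBIC)])
cv2.imwrite('pics/grasp.png',cv2.cvtColor(c,cv2.COLOR_RGB2BGR))
o=robot.observe();print(o['opening'],o['grip_force'],o['contact_force'])
E
```

```text
0.03829029217526195 0.0 [ 0.58959267 -0.56363765 -0.47391286]
```

View pics/grasp.png

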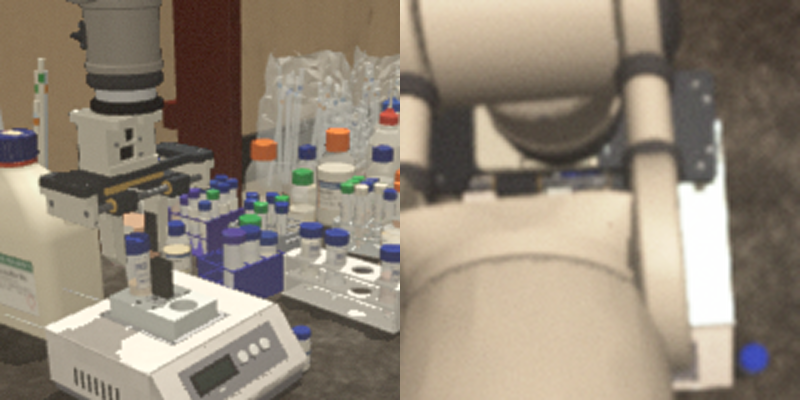

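The fingers stand at either side of the cap and are still closing slowly; the arm hides the top view.

Emit:
apply_moves(
  motion="25 0 0 0 0 0 0;25 0 0 0 0 0 0;25 0 0 0 0 0 0;25 0 0 -1 0 0 0",
  force=15,
)

```text
time: 5.05
tool_pos: [0.5561, 0.143, 0.1565]
tool_rot: [3.141, 0.002, 0.079]
contact_force: [0.0, -0.1, -0.9]
opening: 0.0321
grip_force: 15.0
```

Emit:
apply_moves(
  motion="25 0 0 -1.8 0 0 0;25 0 0 -1.8 0 0 0;25 0 0 -2 0 0 0;25 0 0 -1 0 0 0;25 0 0 0 0 0 0",
)

```text
time: 5.68
tool_pos: [0.557, 0.1432, 0.2237]
tool_rot: [3.142, -0.002, 0.079]
contact_force: [0.2, -0.8, -0.1]
opening: 0.0321
grip_force: 15.0
```

```bash
python3 - <<'E'
from h import *
q=shot('scene')
c=cv2.resize(q['img'][90:260,200:400],(800,680),interpolation=cv2.INTER_CUBIC)[:600]
cv2.imwrite('pics/lift.png',cv2.cvtColor(c,cv2.COLOR_RGB2BGR))
o=robot.observe();print(o['opening'],o['grip_force'],o['tool_pos'])
t=o['tool_pos']
for dz in (0.019,-.077): print(proj(q,t+[0,0,dz]))
E
```

```text
0.03222297899482681 15.000039082806325 [0.55659321 0.14310475 0.22279888]
[264.39602605 147.02744823]
[267.09788176 188.53254071]
```

View pics/lift.png

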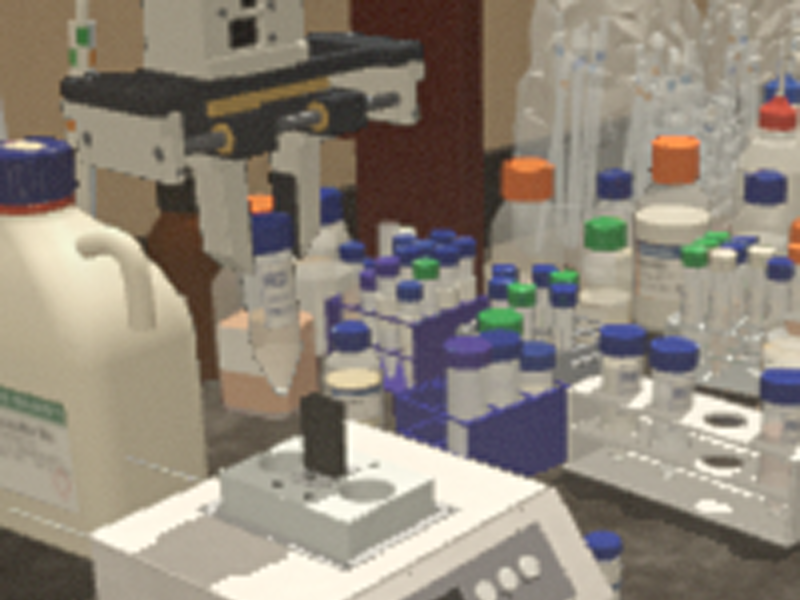

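The scene view shows the tube hanging from the fingers, well clear of the block, with its tip at px (270,188). It sits slightly to the right of the projected TCP line, so I'll correct x against the rack once there.

Emit:
apply_moves(
  motion="25 -0.7 1.9 0 0 0 0;25 -1.43 3.79 0 0 0 0;25 -1.43 3.79 0 0 0 0;25 -1.43 3.79 0 0 0 0;25 -1.43 3.79 0 0 0 0;25 -1.43 3.79 0 0 0 0;25 -1.43 3.79 0 0 0 0;25 -1.43 3.79 0 0 0 0;25 -0.75 1.89 0 0 0 0;25 0 0 1 0 0 0;25 0 0 1 0 0 0;25 0 0 0.7 0 0 0;25 0 0 0 0 0 0",
)

```text
time: 7.35
tool_pos: [0.4661, -0.1673, 0.1951]
tool_rot: [-3.141, 0.001, 0.08]
contact_force: [-0.3, 1.0, 0.2]
opening: 0.0322
grip_force: 15.0
```

```bash
python3 - <<'E'
from h import *
q=shot('scene'); p=shot('top')
c=cv2.resize(q['img'][100:220,320:450],(650,600),interpolation=cv2.INTER_CUBIC)
cv2.imwrite('pics/over.png',cv2.cvtColor(c,cv2.COLOR_RGB2BGR))
o=robot.observe();t=o['tool_pos'];print(o['opening'],t)
f=lambda X:np.round((proj(q,X)-[320,100])*5,1)
print('cap mid',f(t+[0,0,.019]),'tip',f(t+[0,0,-.077]),'slot top',f([.4669,-.1685,.062]),'captops',[f(X) for X in ([.5546,-.166,.106],[.5105,-.167,.106],[.4227,-.17,.106])],'grad x',f(t+[.01,0,0])-f(t),'y',f(t+[0,.01,0])-f(t),'z',f(t+[0,0,.01])-f(t))
E
```

```text
0.03242853360882832 [ 0.46654704 -0.16775569  0.19593221]
cap mid [316.5 193.8] tip [306.2 371. ] slot top [300.8 469.5] captops [array([173.8, 357. ]), array([237.9, 374.9]), array([377.1, 413.1])] grad x [-15.9  -3.6] y [-11.5   4. ] z [  1.1 -18.9]
```

View pics/over.png

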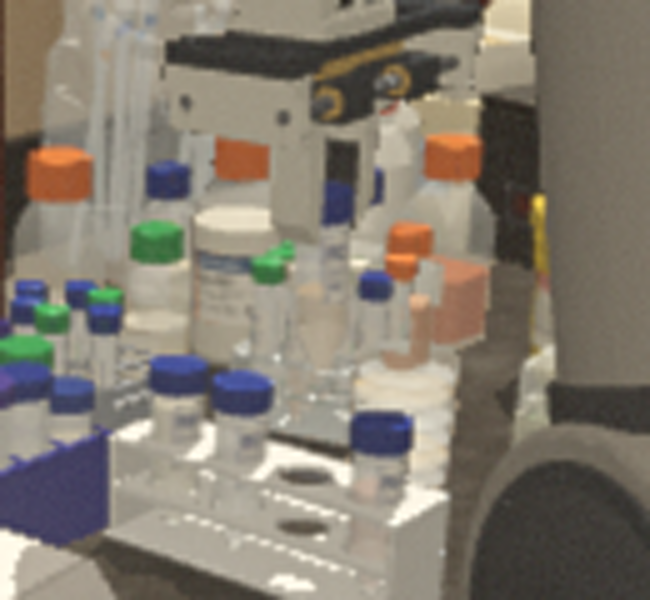

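The tube is above the empty slot, whose hole shows at crop (305,475). Neighbouring caps show a camera bias of about (+4.5,+4) crop px. The cap agrees with the TCP, but the body may lean a little. I'll measure that by differencing against the first picture.

```bash
python3 - <<'E'
from h import *
q=shot('scene'); a=cv2.cvtColor(cv2.imread('pics/scene0.png'),cv2.COLOR_BGR2RGB)
D=np.abs(q['img'].astype(int)-a).sum(2)
for r in range(134,180,2): 
    x=np.where(D[r,372:398]>45)[0]+372; print(r,x.min() if len(x) else 0,x.max() if len(x) else 0,len(x), ' '.join('%3d'%v for v in D[r,374:396]))
t=robot.observe()['tool_pos']
for dz in (.019,0,-.02,-.04,-.06,-.077): print(dz,proj(q,t+[0,0,dz])+[.9,.8])
d=robot.trace('tube',q)
for e in d:
    ys,xs=np.where(e['pixels']); print(e['score'],xs.min(),xs.max(),ys.min(),ys.max())
E
```

```text
134 374 394 21  87  55  88  98  92  65  95 100 115  97  88 292 167 106 100 148 178  93 149 140 138  29
136 374 396 17  92  84  78  90  98  66  79  75  96  75 126 249  41  18  17  17  41 100 184 183 146  10
138 374 394 17  98  96  81  56  54  63  62  55  82  55 131 254  47   7  11  28  33 146 190 173 102  10
140 374 393 17  94 104  86  29  62  40  59 110 119  79 164 266 166  89  79  69  15 143 162 150  12  34
142 373 392 19 183 195 110  37 108 118  86  70  63  56 181 290 327 335 334 350 304 165 108  39  40  36
144 373 391 17 147 294 282 132  67  61  14  22  50  71 214 256 253 215 186 226 300 114  44  29  39  35
146 375 390 13  37  92 106  69  88 102 109 131  67  57  14  10  35  61  74  97  47  44  37  32  30  40
148 379 389 10  39  35  44  38  41  95  99  88  23  70  60  66 106 126 159 136  44  36  39  28  33  41
150 379 388 10  35  26  28  32  34 119 174 123 129 110 100  68  58  93  68  31  31  41  34  35  41  38
152 377 390 14  34  35  25  61 112 140 152 143 120  46 165 186 139 117 304 278 106  30  29  37  34  36
154 378 390 11  27  26  37  34  55  58  86 111  75  14 155 221 114  11
[... 826 characters left out ...]
 33  29  39  42  32
172 383 383 1  36  37  38  30  26  42  33  35  43  65  20   6  33  37  38  37  34  30  38  36  35  38
174 0 0 0  30  33  36  42  34  39  35  33  26   3  16  25  35  31  35  36  30  40  38  35  38  38
176 0 0 0  33  39  43  36  41  33  40  37  36  32  43  36  31  37  40  44  32  41  36  35  33  36
178 0 0 0  20  33  31  40  39  37  33  38  38  28  36  36  34  29  40  33  36  36  36  34  42  34
0.019 [384.21555174 139.47033779]
0 [383.79641075 146.69721009]
-0.02 [383.36190101 154.18907205]
-0.04 [382.93409789 161.56529767]
-0.06 [382.51284731 168.82854371]
-0.077 [382.15982453 174.91539894]
0.91 378 390 136 173
0.69 389 402 181 217
0.62 362 374 173 209
0.49 350 360 171 198
```

Emit:
apply_moves(
  motion="25 0.35 0 2 0 0 0;25 0 0 2 0 0 0;25 0 0 1.5 0 0 0;25 0 0 0.6 0 0 0;25 0 0 0.4 0 0 0;25 0 0 0 0 0 0",
  force=8,
)

```text
time: 8.3
tool_pos: [0.47, -0.168, 0.1312]
tool_rot: [3.141, -0.0, 0.079]
contact_force: [0.1, 0.1, 0.1]
opening: 0.0325
grip_force: 8.0
```

```bash
python3 - <<'E'
from h import *
F=[]
for i in range(4):
    q=shot('scene'); o=robot.observe(); F.append(o['contact_force'])
print(np.mean(F,0),o['tool_pos'])
t=o['tool_pos']
c=cv2.resize(q['img'][130:220,340:430],(600,600),interpolation=cv2.INTER_CUBIC)
cv2.imwrite('pics/ent.png',cv2.cvtColor(c,cv2.COLOR_RGB2BGR))
f=lambda X:np.round((proj(q,X)+[.9,.8]-[340,130])*6.67,1)
print('cap',f(t+[0,0,.019]),'tip',f(t+[0,0,-.077]),'slot',f([.4669,-.1685,.062]))
E
```

```text
[ 0.27104735  0.40423117 -0.15534974] [ 0.47005303 -0.16799973  0.13134552]
cap [278.5 222.7] tip [265.7 447.2] slot [273.8 431.6]
```

View pics/ent.png

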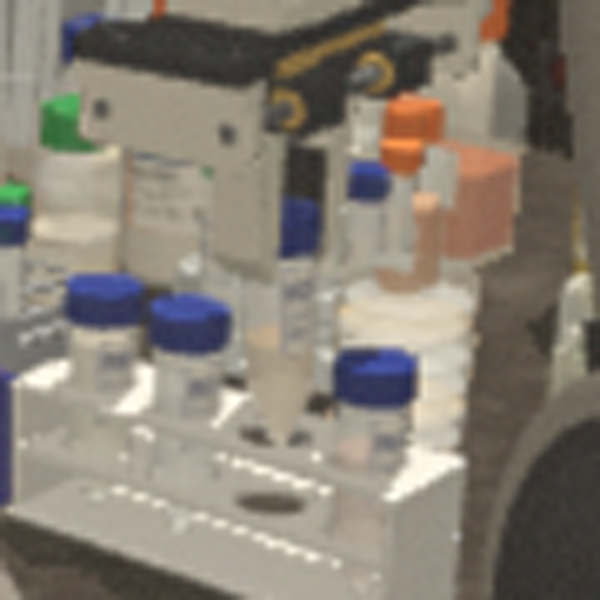

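The cone has entered the empty slot (hole at crop 240–312, 435) and looks well centred. I'll continue down while watching the force.

Emit:
apply_moves(
  motion="25 0 0 0.5 0 0 0;25 0 0 0.4 0 0 0;25 0 0 0.3 0 0 0;25 0 0 0 0 0 0",
  force=5,
)

```text
time: 9.0
tool_pos: [0.4696, -0.1678, 0.1186]
tool_rot: [-3.141, 0.001, 0.079]
contact_force: [-0.0, -0.0, -0.2]
opening: 0.0328
grip_force: 5.0
```

Emit:
apply_moves(
  motion="25 0 0 0.5 0 0 0;25 0 0 0.5 0 0 0;25 0 0 0.4 0 0 0;25 0 0 0 0 0 0",
)

```text
time: 9.5
tool_pos: [0.4694, -0.1677, 0.1043]
tool_rot: [-3.141, 0.001, 0.079]
contact_force: [-0.4, 2.0, -2.2]
opening: 0.0325
grip_force: 5.0
```

Emit:
apply_moves(
  motion="25 0 -0.1 0 0 0 0;25 0 0 0 0 0 0;25 0 0 0 0 0 0",
)

```text
time: 9.88
tool_pos: [0.4699, -0.1671, 0.1051]
tool_rot: [3.141, -0.0, 0.079]
contact_force: [-0.6, -0.4, -0.6]
opening: 0.0327
grip_force: 5.0
```

```bash
python3 - <<'E'
from h import *
F=[]
for i in range(4):
    q=shot('scene'); o=robot.observe(); F.append(np.r_[o['contact_force'],o['torque']])
print(np.round(np.mean(F,0),2),np.round(np.std(F,0),2),o['tool_pos'])
hsv=cv2.cvtColor(q['img'],cv2.COLOR_RGB2HSV); m=((hsv[...,0]>105)&(hsv[...,0]<130)&(hsv[...,1]>90)&(hsv[...,2]>40)).astype(np.uint8)
n,l,s,ce=cv2.connectedComponentsWithStats(m)
for i in range(1,n):
    if s[i,4]>15 and 340<ce[i,0]<420 and 150<ce[i,1]<250: print(s[i],ce[i])
print([proj(q,X)+[.9,.8] for X in ([.4694,-.1677,.1233],[.4669,-.1685,.118])])
E
```

```text
[-0.12  0.32 -0.41  0.    0.06  0.01] [0.35 0.29 0.27 0.04 0.02 0.01] [ 0.46980247 -0.1670189   0.10501013]
[393 155   5   5  17] [394.94117647 156.64705882]
[337 161   7   5  26] [340.30769231 162.61538462]
[350 171  11   8  69] [355.2173913  174.13043478]
[382 170   5   8  34] [383.82352941 173.02941176]
[363 174  10   9  60] [366.83333333 177.88333333]
[391 183  11   8  79] [396.         186.21518987]
[347 223   8   6  34] [350.52941176 225.47058824]
[array([381.33851144, 173.20007916]), array([382.18456139, 175.22850796])]
```

Emit:
apply_moves(
  motion="25 0 0 0.4 0 0 0;25 0 0 0.4 0 0 0;25 0 0 0.4 0 0 0;25 0 0 0 0 0 0",
)

```text
time: 10.58
tool_pos: [0.4694, -0.1668, 0.0924]
tool_rot: [-3.141, 0.001, 0.079]
contact_force: [-0.5, -0.3, -0.7]
opening: 0.0325
grip_force: 5.0
```

Going smoothly: lower the rest of the way and release.

Emit:
apply_moves(
  motion="25 0 0 0.5 0 0 0;25 0 0 0.4 0 0 0;25 0 0 0 0 0 0;70 0 0 0 0 0 0;70 0 0 0 0 0 0;70 0 0 0 0 0 0;70 0 0 0 0 0 0;70 0 0 0 0 0 0",
)

```text
time: 11.58
tool_pos: [0.4698, -0.1669, 0.0839]
tool_rot: [3.141, -0.0, 0.079]
contact_force: [-0.7, 0.2, -0.1]
opening: 0.0643
grip_force: 0.0
```

```bash
python3 - <<'E'
from h import *
q=shot('scene'); o=robot.observe()
print(o['tool_pos'],o['opening'],o['contact_force'])
hsv=cv2.cvtColor(q['img'],cv2.COLOR_RGB2HSV); m=((hsv[...,0]>105)&(hsv[...,0]<130)&(hsv[...,1]>90)&(hsv[...,2]>40)).astype(np.uint8)
n,l,s,ce=cv2.connectedComponentsWithStats(m)
for i in range(1,n):
    if s[i,4]>15 and 340<ce[i,0]<420 and 150<ce[i,1]<250: print(s[i],ce[i])
E
```

```text
[ 0.46975216 -0.16691892  0.08394492] 0.06438696762310604 [0.65507231 0.53046927 0.17193821]
[350 171  11   8  68] [355.17647059 174.16176471]
[363 174   4   8  25] [364.32 177.32]
[378 178   9   8  59] [381.98305085 181.77966102]
[390 183  12   8  81] [395.86419753 186.22222222]
[347 223   8   6  32] [350.5625 225.625 ]
```

The cap at px (382,182) matches its neighbours' line, so the tube is seated. Next I rise and locate the tab.

Emit:
apply_moves(
  motion="80 0 0 -2 0 0 0;80 0 0 -4 0 0 0;80 0 0 -5 0 0 0;80 0 0 -3 0 0 0;80 0 0 0 0 0 0",
)

```text
time: 12.25
tool_pos: [0.4708, -0.1674, 0.2263]
tool_rot: [3.139, -0.005, 0.079]
contact_force: [-0.3, 0.0, -0.8]
opening: 0.0736
grip_force: 0.0
```

```bash
cat > tabfit.py <<'E'
from h import *
from scipy.optimize import minimize
def tabhull(p,x,y,yaw,z0=.06):
    c,s=np.cos(yaw),np.sin(yaw); P=[]
    for a in(-.013,.013):
        for b in(-.006,.006):
            for h in(.048,.092): P.append(proj(p,[x+c*a-s*b,y+s*a+c*b,z0+h]))
    return cv2.convexHull(np.float32(P))
def dark(p,x,y):
    u=proj(p,[x,y,.132]).round().astype(int); g=p['img'].max(2); m=np.zeros(g.shape,np.uint8)
    w=np.s_[u[1]-20:u[1]+21,u[0]-13:u[0]+14]; m[w]=(g[w]<110); 
    n,l,s,ce=cv2.connectedComponentsWithStats(m); i=1+np.argmax(s[1:,4]); return (l==i),ce[i],s[i]
E
python3 - <<'E'
from tabfit import *
o=robot.observe();print(o['tool_pos'])
from scipy.optimize import least_squares
obs=[]
for n in('top','scene'):
    p=shot(n,'tab_'+n+'.png'); m,ce,s=dark(p,.526,.136); obs.append((p,ce)); print(n,ce,s)
def model(p,v):
    h=tabhull(p,v[0],v[1],.079); M=cv2.moments(h); return np.array([M['m10']/M['m00'],M['m01']/M['m00']]),M['m00']
for sel in ([0],[1],[0,1]):
    r=least_squares(lambda v:np.concatenate([model(obs[i][0],v)[0]-obs[i][1] for i in sel]),[.526,.136]); print(sel,r.x,r.fun,[model(obs[i][0],r.x)[1] for i in sel])
E
```

```text
[ 0.47081927 -0.16743646  0.22629292]
top [286.48148148 181.48148148] [284 176   6  12  54]
scene [278.27272727 197.79841897] [266 187  20  23 253]
[0] [0.52402693 0.13653815] [ 0.13038138 -0.99164959] [90.78208482265472]
[1] [0.52694225 0.1358673 ] [ 0.306674   -0.20754018] [245.36184119735844]
[0, 1] [0.52315132 0.13745761] [-0.28345641 -0.62854737  0.87739065  0.46732611] [90.98893362563103, 247.38718193559907]
```

Emit:
apply_moves(
  motion="50 0.5 -1.9 0 0 0 0;50 1.0 -3.8 0 0 0 0;50 1.0 -3.8 0 0 0 0;50 1.0 -3.8 0 0 0 0;50 1.0 -3.8 0 0 0 0;50 1.0 -3.8 0 0 0 0;50 1.0 -3.8 0 0 0 0;50 1.0 -3.8 0 0 0 0;50 0.4 -1.3 0 0 0 0;50 0 0 2 0 0 0;50 0 0 0 0 0 0",
)

```text
time: 13.72
tool_pos: [0.5237, 0.1357, 0.2017]
tool_rot: [3.141, 0.005, 0.079]
contact_force: [0.3, -0.9, -0.4]
opening: 0.0456
grip_force: 0.0
```

```bash
python3 - <<'E'
from tabfit import *
from scipy.optimize import minimize
o=robot.observe();print(o['tool_pos'],o['opening'])
p=shot('scene')
t0=cv2.cvtColor(cv2.imread('pics/tab_top.png'),cv2.COLOR_BGR2RGB);s0=cv2.cvtColor(cv2.imread('pics/tab_scene.png'),cv2.COLOR_BGR2RGB)
pt=shot('top');pt=dict(pt,img=t0);ps=dict(p,img=s0)
def cen(q,v):
    M=cv2.moments(tabhull(q,v[0],v[1],.079)); return np.array([M['m10']/M['m00'],M['m01']/M['m00']])
for q in(pt,ps):
    ce=dark(q,.526,.136)[1]
    r=minimize(lambda v:((cen(q,v)-ce)**2).sum(),[.526,.136],method='Nelder-Mead',options=dict(xatol=1e-5,fatol=1e-5,initial_simplex=[[.52,.13],[.53,.13],[.525,.145]]));print(r.x,r.fun)
c=cv2.resize(p['img'][110:240,210:340],(600,600),interpolation=cv2.INTER_CUBIC)
cv2.imwrite('pics/pre.png',cv2.cvtColor(c,cv2.COLOR_RGB2BGR))
E
```

```text
[0.52367101 0.13571587 0.20169028] 0.0455728591907576
[0.52169467 0.13674854] 2.6258349298711635e-06
[0.52655564 0.13708866] 2.0961980150101225e-07
```

View pics/pre.png

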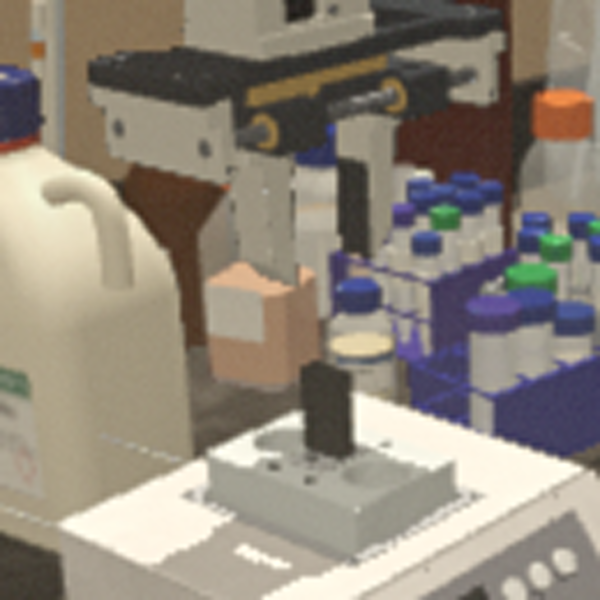

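The tab is at crop (328,410), directly under the middle of the two fingers (tips at about (285,280) and (355,250)). I'll descend and close gently.

Emit:
apply_moves(
  motion="50 0.05 -0.12 3 0 0 0;50 0 0 3 0 0 0;50 0 0 2 0 0 0;50 0 0 0.85 0 0 0;50 0 0 0 0 0 0;10 0 0 0 0 0 0;10 0 0 0 0 0 0;10 0 0 0 0 0 0;10 0 0 0 0 0 0",
  force=4,
)

```text
time: 14.95
tool_pos: [0.5256, 0.1371, 0.1157]
tool_rot: [3.14, -0.0, 0.079]
contact_force: [-0.6, -2.8, 0.3]
opening: 0.0117
grip_force: 4.0
```

Emit:
apply_moves(
  motion="10 0 0.05 0 0 0 0;10 0 0 0 0 0 0;10 0 0 0 0 0 0",
  force=8,
)

```text
time: 15.32
tool_pos: [0.5256, 0.1371, 0.1157]
tool_rot: [3.141, -0.0, 0.079]
contact_force: [-0.8, -2.4, 3.5]
opening: 0.012
grip_force: 8.0
```

```bash
cat > rock.py <<'E'
import numpy as np
# block pose s=(y,z,th) of underside centre (mm) in heater frame; TCP at (0,H) in block frame
H=55.7
R=lambda t:np.array([[np.cos(t),-np.sin(t)],[np.sin(t),np.cos(t)]])
def tip(s,side,th,dz=0):   # side -1 right edge pivot, +1 left; pivot also moves dz
    e=np.array([35*side,0.]); p=np.array(s[:2])+R(s[2])@e; n=p+[0,dz]-R(th)@e
    return (n[0],n[1],th)
def rows(a,b,n):           # straight interpolation about shared pivot handled by fine tip calls
    ta=np.array(a[:2])+R(a[2])@[0,H]; tb=np.array(b[:2])+R(b[2])@[0,H]
    d=R(-a[2])@(tb-ta); return -d[0]/10,-d[1]/10,b[2]-a[2]   # tool y=-y, z=-z (cm)
def seq(s,side,th,n,dz=0):
    out=[]; t0=s[2]
    for i in range(n):
        b=tip(s,side,t0+(th-t0)*(i+1)/n,dz/n); out.append(rows(s,b,n)); s=b
    e=[np.array(s[:2])+R(s[2])@[35*k,0] for k in(1,-1)]
    print('side',side,'->',round(th,3),'centre',np.round(s,2),'zL %.1f zR %.1f yL %.1f yR %.1f'%(e[0][1],e[1][1],e[0][0],e[1][0]))
    for o in out: print('10 0 %.3f %.3f %.4f 0 0;'%o,end='')
    print(); return s
E
python3 - <<'E'
from rock import *
s=(0,0,0)
s=seq(s,-1,.13,5)
s=seq(s,1,-.13,8,-1)
s=seq(s,-1,.13,8,-1)
s=seq(s,1,-.13,8,-1)
s=seq(s,-1,0,4,0)
E
```

```text
side -1 -> 0.13 centre [-0.3   4.54  0.13] zL 9.1 zR 0.0 yL 34.4 yR -35.0
10 0 0.146 -0.089 0.0260 0 0;10 0 0.146 -0.089 0.0260 0 0;10 0 0.146 -0.089 0.0260 0 0;10 0 0.146 -0.089 0.0260 0 0;10 0 0.146 -0.089 0.0260 0 0;
side 1 -> -0.13 centre [-0.3  12.61 -0.13] zL 8.1 zR 17.1 yL 34.4 yR -35.0
10 0 -0.181 -0.098 -0.0325 0 0;10 0 -0.182 -0.098 -0.0325 0 0;10 0 -0.182 -0.098 -0.0325 0 0;10 0 -0.182 -0.098 -0.0325 0 0;10 0 -0.183 -0.098 -0.0325 0 0;10 0 -0.183 -0.098 -0.0325 0 0;10 0 -0.184 -0.098 -0.0325 0 0;10 0 -0.184 -0.098 -0.0325 0 0;
side -1 -> 0.13 centre [-0.3  20.69  0.13] zL 25.2 zR 16.1 yL 34.4 yR -35.0
10 0 0.181 -0.098 0.0325 0 0;10 0 0.182 -0.098 0.0325 0 0;10 0 0.182 -0.098 0.0325 0 0;10 0 0.182 -0.098 0.0325 0 0;10 0 0.183 -0.098 0.0325 0 0;10 0 0.183 -0.098 0.0325 0 0;10 0 0.184 -0.098 0.0325 0 0;10 0 0.184 -0.098 0.0325 0 0;
side 1 -> -0.13 centre [-0.3  28.76 -0.13] zL 24.2 zR 33.3 yL 34.4 yR -35.0
10 0 -0.181 -0.098 -0.0325 0 0;10 0 -0.182 -0.098 -0.0325 0 0;10 0 -0.182 -0.098 -0.0325 0 0;10 0 -0.182 -0.098 -0.0325 0 0;10 0 -0.183 -0.098 -0.0325 0 0;10 0 -0.183 -0.098 -0.0325 0 0;10 0 -0.184 -0.098 -0.0325 0 0;10 0 -0.184 -0.098 -0.0325 0 0;
side -1 -> 0 centre [ 0.  33.3  0. ] zL 33.3 zR 33.3 yL 35.0 yR -35.0
10 0 0.183 -0.111 0.0325 0 0;10 0 0.183 -0.111 0.0325 0 0;10 0 0.183 -0.111 0.0325 0 0;10 0 0.183 -0.111 0.0325 0 0;
```

Emit:
apply_moves(
  motion="10 0 0 0 0 0 0;10 0 0 0 0 0 0",
  force=60,
)

```text
time: 15.58
tool_pos: [0.5256, 0.1371, 0.1157]
tool_rot: [3.141, -0.0, 0.079]
contact_force: [-0.4, -2.0, 5.6]
opening: 0.0116
grip_force: 60.0
```

Emit:
apply_moves(
  motion="10 0 0.146 -0.089 0.026 0 0;10 0 0.146 -0.089 0.026 0 0;10 0 0.146 -0.089 0.026 0 0;10 0 0 0 0 0 0",
)

```text
time: 16.08
tool_pos: [0.526, 0.1326, 0.1181]
tool_rot: [-3.062, -0.0, 0.077]
contact_force: [0.3, 4.4, 4.2]
opening: 0.0116
grip_force: 60.0
```

Emit:
apply_moves(
  motion="10 0 0.13 -0.1 0.026 0 0;10 0 0.13 -0.1 0.026 0 0;10 0 0 0 0 0 0;10 0 0 0 0 0 0",
)

```text
time: 16.58
tool_pos: [0.5262, 0.1299, 0.1197]
tool_rot: [-3.011, -0.0, 0.078]
contact_force: [1.4, 3.7, 1.8]
opening: 0.0117
grip_force: 60.0
```

```bash
cat > chk.py <<'E'
from h import *
import sys
q=shot('scene'); o=robot.observe(); print(o['tool_pos'],o['contact_force'],o['torque'],o['opening'])
c=cv2.resize(q['img'][150:280,205:335],(600,600),interpolation=cv2.INTER_CUBIC)
cv2.imwrite('pics/%s.png'%sys.argv[1],cv2.cvtColor(c,cv2.COLOR_RGB2BGR))
# heater shift: correlate front panel patch with first picture
a=cv2.imread('pics/scene0.png',0); g=cv2.cvtColor(q['img'],cv2.COLOR_RGB2GRAY)
r=cv2.phaseCorrelate(np.float32(a[225:275,285:350]),np.float32(g[225:275,285:350]),cv2.createHanningWindow((65,50),cv2.CV_32F)); print('heater px shift',r)
E
python3 chk.py rock1
```

```text
[0.52613683 0.12992786 0.11971859] [2.85255382 4.47656773 1.91091414] [ 0.17567674 -0.28257419  0.07468333] 0.011519540069034004
heater px shift ((-0.06007354962299871, -0.017246118834105317), 0.9477201324039035)
```

```bash
cat > tiltfit.py <<'E'
from h import *
# estimate block pose (z, th) from scene image by locating block's left top edge corners; feature tracking from tab_scene.png
a=cv2.imread('pics/tab_scene.png',0)
def run(c=(.5245,.1365),yaw=.079):
    q=shot('scene'); g=cv2.cvtColor(q['img'],cv2.COLOR_RGB2GRAY)
    cs,sn=np.cos(yaw),np.sin(yaw)
    for nm,(X,Y,Z) in dict(leftfront=(-.05,.035,.106),rightfront=(-.05,-.035,.106),leftback=(.05,.035,.106)).items():
        W=lambda dz:np.array([c[0]+cs*X-sn*Y,c[1]+sn*X+cs*Y,Z+dz])
        u=proj(q,W(0)).round().astype(int); T=a[u[1]-5:u[1]+6,u[0]-6:u[0]+7]; S=g[u[1]-22:u[1]+14,u[0]-12:u[0]+13]
        r=cv2.matchTemplate(S,T,cv2.TM_CCOEFF_NORMED); _,v,_,l=cv2.minMaxLoc(r)
        print(nm,u,'shift',l[0]-6,l[1]-17,'score',round(v,2),'px per 10mm up',proj(q,W(.01))-proj(q,W(0)))
run()
E
python3 tiltfit.py
```

```text
leftfront [285 220] shift 6 -4 score 0.61 px per 10mm up [-0.20378699 -4.28698401]
rightfront [307 209] shift 1 -1 score 0.85 px per 10mm up [-0.09235791 -4.09051957]
leftback [253 207] shift -4 3 score 0.82 px per 10mm up [-0.33384525 -4.05301194]
```

View pics/rock1.png

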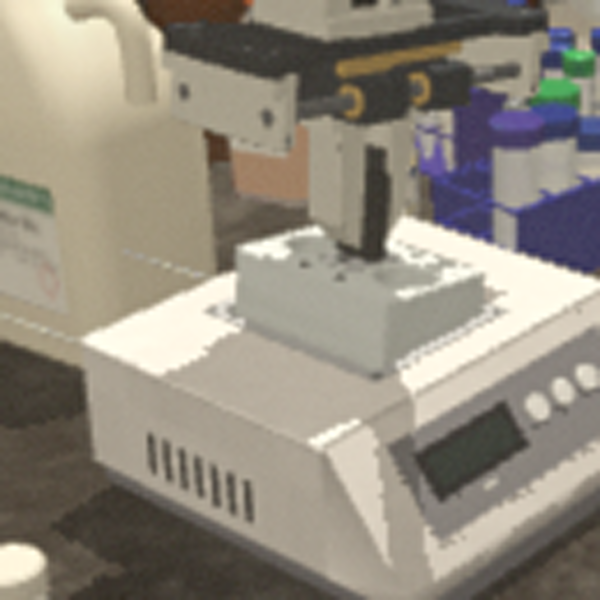

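The block is clearly tipped: its left face stands about 15 px tall at the front corner (crop (388,307) to (385,375)), against 9 px seated, and the heater hasn't moved. Now I rock about the left edge.

Emit:
apply_moves(
  motion="10 0 -0.18 -0.098 -0.0325 0 0;10 0 -0.18 -0.098 -0.0325 0 0;10 0 -0.18 -0.098 -0.0325 0 0;10 0 -0.18 -0.098 -0.0325 0 0;10 0 0 0 0 0 0",
)

```text
time: 17.3
tool_pos: [0.5252, 0.1367, 0.1231]
tool_rot: [3.141, 0.001, 0.079]
contact_force: [3.6, -0.0, -8.5]
opening: 0.0119
grip_force: 60.0
```

Emit:
apply_moves(
  motion="10 0 -0.183 -0.098 -0.0325 0 0;10 0 -0.183 -0.098 -0.0325 0 0;10 0 -0.184 -0.098 -0.0325 0 0;10 0 -0.184 -0.098 -0.0325 0 0;10 0 0 0 0 0 0",
)

```text
time: 17.92
tool_pos: [0.5246, 0.1438, 0.1273]
tool_rot: [3.011, 0.001, 0.079]
contact_force: [2.2, -2.2, -5.6]
opening: 0.0116
grip_force: 60.0
```

```bash
python3 chk.py rock2
```

```text
[0.52464928 0.14366631 0.12726406] [ 2.86968415 -1.30324248 -6.32032073] [ 0.1364541  -0.47589623  0.15655402] 0.011580532257917968
heater px shift ((-0.0602144805313074, -0.016083553439283804), 0.988719319237603)
```

Emit:
apply_moves(
  motion="10 0 0.181 -0.098 0.0325 0 0;10 0 0.182 -0.098 0.0325 0 0;10 0 0.182 -0.098 0.0325 0 0;10 0 0.182 -0.098 0.0325 0 0;10 0 0 0 0 0 0",
)

```text
time: 18.6
tool_pos: [0.5252, 0.1364, 0.132]
tool_rot: [-3.141, 0.001, 0.078]
contact_force: [1.3, 0.9, -5.9]
opening: 0.0121
grip_force: 60.0
```

Emit:
apply_moves(
  motion="10 0 0.183 -0.098 0.0325 0 0;10 0 0.183 -0.098 0.0325 0 0;10 0 0.184 -0.098 0.0325 0 0;10 0 0.184 -0.098 0.0325 0 0;10 0 0 0 0 0 0",
)

```text
time: 19.23
tool_pos: [0.5254, 0.1305, 0.1357]
tool_rot: [-3.01, 0.002, 0.077]
contact_force: [-0.0, 5.7, -5.4]
opening: 0.0115
grip_force: 60.0
```

```bash
python3 chk.py rock3
```

```text
[0.5253503  0.13052888 0.13561035] [-0.85853732  4.28413545 -4.93241351] [ 0.7321685   0.05395256 -0.03559545] 0.01163484764813888
heater px shift ((0.3163797258890213, -0.3063260342236056), 0.9711755874421861)
```

Emit:
apply_moves(
  motion="10 0 -0.23 -0.098 -0.0325 0 0;10 0 -0.21 -0.098 -0.0325 0 0;10 0 -0.182 -0.098 -0.0325 0 0;10 0 -0.182 -0.098 -0.0325 0 0;10 0 0 0 0 0 0",
)

```text
time: 19.9
tool_pos: [0.5247, 0.138, 0.1399]
tool_rot: [3.141, 0.002, 0.08]
contact_force: [0.6, -0.7, -6.3]
opening: 0.0116
grip_force: 60.0
```

Emit:
apply_moves(
  motion="10 0 0 -0.15 0 0 0;10 0 0 -0.15 0 0 0;10 0 0 0 0 0 0",
)

```text
time: 20.27
tool_pos: [0.5256, 0.1373, 0.1435]
tool_rot: [3.142, -0.0, 0.078]
contact_force: [0.2, 0.4, -5.8]
opening: 0.0115
grip_force: 60.0
```

Emit:
apply_moves(
  motion="10 0 0 -0.3 0 0 0;10 0 0 -0.4 0 0 0;10 0 0 -0.5 0 0 0;10 0 0 -0.4 0 0 0;10 0 0 -0.2 0 0 0;10 0 0 0 0 0 0;10 0 0 0 0 0 0;10 0 0 0 0 0 0;10 0 0 0 0 0 0",
)

```text
time: 21.4
tool_pos: [0.5254, 0.1375, 0.1613]
tool_rot: [3.141, 0.0, 0.079]
contact_force: [-0.4, 0.6, -6.7]
opening: 0.0119
grip_force: 60.0
```

```bash
python3 chk.py fin; python3 - <<'E'
from h import *
q=shot('scene');p=shot('top')
for k in('block','tube','tab'):
    print(k,[(np.round(d['centre'],3).tolist(),round(d['score'],2)) for d in robot.search_frame(k,q)][:5])
E
```

```text
[0.52542469 0.13751847 0.16130485] [ 0.24739878 -0.21749309 -7.31496416] [ 0.03205139 -0.00108477 -0.03485213] 0.01184653398662682
heater px shift ((0.2590165212415201, -0.2444647389805894), 0.966402431594001)
block [([0.502, 0.159, 0.14], 0.84), ([0.472, -0.151, 0.033], 0.66)]
tube [([0.419, -0.158, 0.081], 0.8), ([0.459, -0.157, 0.08], 0.77), ([0.5, -0.154, 0.081], 0.68), ([0.548, -0.154, 0.077], 0.67)]
tab [([0.503, 0.156, 0.143], 0.86)]
```

```bash
python3 -c "
from cell import robot
print(robot.hand_in())"
```

```text
the job is handed in; nothing more can be done
None
```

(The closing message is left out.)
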